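# Fit the guide pin and poise the forked stamp over its die

### The job

On the leatherworker's bench, first take the steel guide pin out of its wooden block and put it all the way down in the hole of the dark steel die bed, and let it go. Then take the forked stamp by its wooden grip, carry it over the tool rack, and finish still holding it level and steady about 8 mm above the brass die on the bed, squarely in line with the die and with the guide pin standing between the fork's prongs, for the sight check before pressing. The stamp must not touch the bed or the pin, and leave the tool rack untouched and the other tools where they lie.

Things in the scene. Friction and masses are not known exactly. Their poses are not given: they have to be found in the camera images.
- bed: Die bed, fixed: dark steel block 90 (its x) x 130 (its y) x 30 mm high, with a raised brass die 50 x 80 x 10 mm on it towards its -y end and a hole near its +y end. Origin: centre of the underside, z up. It stands on one side (left or right) of the tool rack, the rubber slab on the other; turned by up to 0.4 rad from the world axes.
- bed_hole (a point): Centre of the mouth of the bed's pin hole, on the bed's upper face (30 mm above the table): a round, chamfered hole 11.5 mm wide and 25 mm deep; at x 0, y +35 mm in the bed's frame.
- bed_die (a point): Centre of the top face of the brass die (40 mm above the table); at x 0, y -20 mm in the bed's frame, so 55 mm from the hole. Axes as the bed's.
- pin: Guide pin, loose: plain steel rod 10 mm in diameter and 85 mm long with a chamfered foot, about 50 g. Origin: centre of its foot, z along the pin upwards. At the start it stands upright in the wooden pin block's hole with 60 mm showing (top 100 mm above the table). Seated in the bed its foot is 5 mm above the table, its top 90 mm.
- pin_block: Pin block, fixed: light wooden block 45 x 45 x 40 mm high, origin at the centre of the underside, with a 11.5 mm wide, 25 mm deep hole in the middle of its top that holds the pin.
- stamp: Forked stamp, loose, 0.2-0.42 kg: aluminium plate 50 (x) x 80 (y) x 15 mm high, outline of the brass die; from its +y end two prongs (14 mm wide, 15 high, 22 mm between them) run to y = +71. On top in the middle a wooden bar grip 20 thick (x), 50 long (y), 50 mm high. Origin: centre of the plate's underside, z up. Starts flat on the slab, fork within 1.2 rad of the bed's +y direction.
- stamp_grip (a point): Grasp point in the middle of the stamp's wooden grip, 45 mm above the underside; the grip is pinched across its 20 mm thickness, along the stamp's x.
- stamp_fork (a point): Point between the prongs at the level of the underside, 55 mm from the stamp's origin along its +y: it comes over the bed's hole when the stamp is over the die.
- slab: Black rubber pounding slab, rigid and fixed, 120 (x) x 160 (y) x 20 mm high, on which the stamp stands. Origin: centre of the underside.
- rack: Wooden tool rack, fixed, with upright tools: 260 mm long (its x), 50 mm wide (its y), 110 mm high with the tools. Origin: centre of the underside. It stands in the middle, pointing away from the robot, between the bed and the slab.
- tin: Bystander: flat round tin, 60 mm across, 35 mm high, origin under its centre.
- jar: Bystander: glass jar with lid, 54 mm across, 60 mm high, origin under its centre.
- spool_a: Bystander: dark thread spool, 48 mm across, 60 mm high, origin under its centre.
- spool_b: Bystander: pale thread spool, 48 mm across, 60 mm high, origin under its centre.
- maul: Bystander: white-headed maul lying on the table, 245 mm long along its x, 56 mm high, origin on the table under it.
- awl: Bystander: awl lying on the table, 160 mm long along its x, 26 mm high, origin on the table under the end of its handle.
- iron: Bystander: steel pricking iron lying on the table, 142 mm long along its x, 12 mm high, origin on the table under the end of its shank.
Mind the look-alikes: they are no part of the job. Leave any purple or turquoise look-alike of the stamp alone. What is shaped like the bed but blue is not meant.

How it is judged:
By the outcome, as a careful person would: the job done as asked, in the order asked, and still so for the second after the job is handed in, while the arm keeps its last pose, push and grip.
It also fails if it takes over 72 s, if anything falls off the work surface, if the arm or the gripper's body presses on something with over 40 N, if the wrist force passes 120 N, or if a joint passes its speed limit or range.

### The arm

A 7-joint arm with a two-finger parallel gripper is mounted at the origin on the work surface. World frame = base frame: x ahead of the robot, y to its left, z up, the work surface at z = 0. Lengths are in m, angles in rad, forces in N, time in s.
With the tool pointing down it reaches from about 0.425 to 0.925 m from the base axis. Payload 6.8 kg.
Tool frame: the origin (TCP) lies on the mounting face of the last link; the fingertips stand 173 mm ahead of it and the grasp point (between the pads) lies 155 mm ahead of it; z points along the fingers, y is the line along which they close (so a half turn about z gives the same grasp; the last joint's range is limited). The gripper opens to 85 mm and grips with 20 to 120 N. Pads are 22 mm wide; open, the fingers measure 114 mm over their backs; the gripper's body (76 mm by 85 mm) begins 54 mm behind the grasp point. The pads swing forward as they close: fully open they stand 13 mm farther back than shut.
Start: joints at [1.183, 0.477, 0.022, 1.555, -0.011, 1.109, -0.083], TCP at [0.186, -0.649, 0.405] pointing down, gripper open.
Joint ranges: [-2.96, 2.96], [-0.34, 2.1], [-1.41, 1.46], [0.24, 2.44], [-1.37, 4.51], [0.17, 1.92], [-2.96, 2.96]. Speed limits (rad/s): [2.39, 2.39, 3.14, 3.14, 3.14, 3.14, 3.14].

### API

Orientations are given as a rotation vector (axis times angle).
In Python, from bench import r gives the robot as it stands.
- The arm moves only by the tool carry_out, never from a script. Its argument "moves" is a list of rows, each a list of 5 numbers: the shift along the tool's x, y, z in m, then the turn about the tool's z in rad, then the finger opening in m, from 0 to 0.0854. In form: [[dx, dy, dz, roll, claw], ...]. A call has exactly 8 rows; each row is the pose to reach, as a shift and turn from the pose commanded when the call began, along the tool's axes at that moment; what a row does not reach only later rows make up. A row lasts 1/10 s, in which the tool goes at most 50 mm and 8.59 degrees, less where a joint would pass 70% of its speed; a pose out of reach is approached as far as the arm can. A call with a gripper value outside its range is refused whole. The fingers move at their own pace and stop on an object; "force" is the grip in N (left out, the last holds). Time passes only in rows, so rows that repeat a pose let the fingers close, or fill a call up. It gives the time, the measured TCP pose, the force, the opening and the grip force at its end, in the units of the state.
- r.get_obs(): the state, without advancing time (a new reading comes with each control period).
- r.grab_frame(name): name is "side" or "top" or "wrist"; returns the picture (480x640x3 uint8, red, green, blue); there is no depth.
- r.calibration(name): a dict with "fx", "fy", "cx", "cy" (pixels), "rvec" (rotation vector, rad) and "tvec" (3), from world to camera coordinates, as OpenCV has them. Camera axes: x right, y down, z forward; pixel columns grow to the right and rows downward; lengths in m; the calibration is good to about 2 mm. A picture is of the moment at which its call begins: read the wrist's pose just before it. calibration takes no time and is no camera call; for the wrist camera it gives the pose at the moment of the call.
- r.hand_in(): hands the job in; it is judged then, once.
The state is a dict: "clock": time; "joints": joint angles; "qvel": joint speeds; "tau": joint torques, N m; "tcp_pos": TCP position; "orientation": TCP orientation; "contact_force": force on the tool from outside, world axes, zero at the start; "moment": the same for the moment, N m; "grip_width": finger opening in m; "gripper_force": force on a finger pad.
Only numpy, scipy, OpenCV 4.12 (cv2) and the standard library are available. Lean on these libraries where they do the work, as an engineer would, in place of code of your own. Each camera call takes 0.05 s, during which the arm holds its last target. There are 200 camera calls.

## Working session

There is one attempt and no reset: what is moved stays moved. The work goes in short steps, Python scripts to look and compute and a tool call to move; the robot and the scene stay as the last step left them, time stands still between calls to the robot, and variables do not carry over. Pictures are saved under pics/ and viewed, at most 10 in all, crops included, and the job is handed in when it is done.

Besides the shell and the picture viewer there is one more tool, called after "Call:" as name(argument=value, ...) on one line, values as JSON. carry_out: Moves the arm, as the interface text tells. Its arguments: {"type":"object","properties":{"moves":{"type":"array","items":{"type":"array","items":{"type":"number"}}},"force":{"type":"number"}},"required":["moves"]}

```bash
mkdir -p pics
cat > h.py <<'E'
import numpy as np, cv2
from bench import r
from scipy.spatial.transform import Rotation as R
def shot(n,f):
    c=r.calibration(n); im=r.grab_frame(n); cv2.imwrite('pics/'+f+'.png',im[:,:,::-1]); np.save('pics/'+f+'.npy',np.array([c['fx'],c['fy'],c['cx'],c['cy'],*np.ravel(c['rvec']),*np.ravel(c['tvec'])])); return im
def px2w(f,uv,z):
    c=np.load('pics/'+f+'.npy'); M=R.from_rotvec(c[4:7]).as_matrix(); o=-M.T@c[7:10]
    out=[]
    for (u,v),zz in zip(uv,np.broadcast_to(z,len(uv))):
        d=M.T@np.array([(u-c[2])/c[0],(v-c[3])/c[1],1]); out.append(o+d*(zz-o[2])/d[2])
    return np.array(out)
def w2px(f,P):
    c=np.load('pics/'+f+'.npy'); K=np.array([[c[0],0,c[2]],[0,c[1],c[3]],[0,0,1]])
    return cv2.projectPoints(np.array(P,float),c[4:7],c[7:10],K,None)[0].reshape(-1,2)
def state():
    o=r.get_obs(); M=R.from_rotvec(o['orientation']).as_matrix(); return o,np.array(o['tcp_pos']),M
E
python3 - <<'E'
from h import *
shot('top','top0');shot('side','side0')
o,p,M=state();print(p,M.round(3),o['clock'],o['grip_width'])
print(r.calibration('top'))
E
```

```text
[ 0.18634389 -0.64851967  0.40383442] [[ 0.961  0.276 -0.001]
 [ 0.276 -0.961  0.002]
 [-0.    -0.002 -1.   ]] 0.1 0.08552554687222251
{'fx': 503.4222665850175, 'fy': 503.4222665850175, 'cx': 324.35338860558784, 'cy': 239.89105941436117, 'rvec': array([ 2.13544927, -2.13416535,  0.16766183]), 'tvec': array([0.00539192, 0.54126794, 1.24729387])}
```

View pics/top0.png

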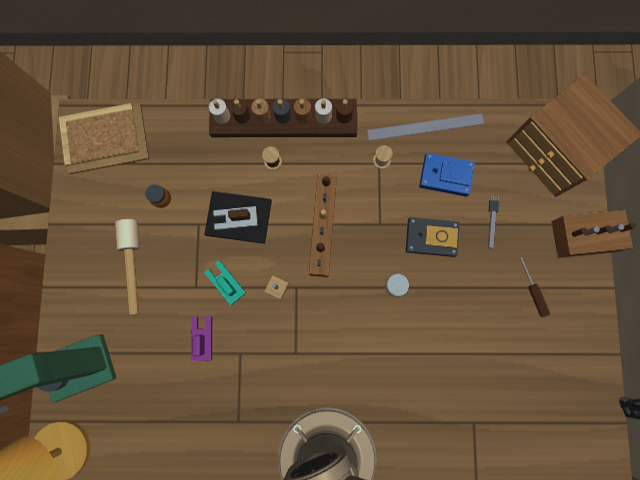

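View pics/side0.png

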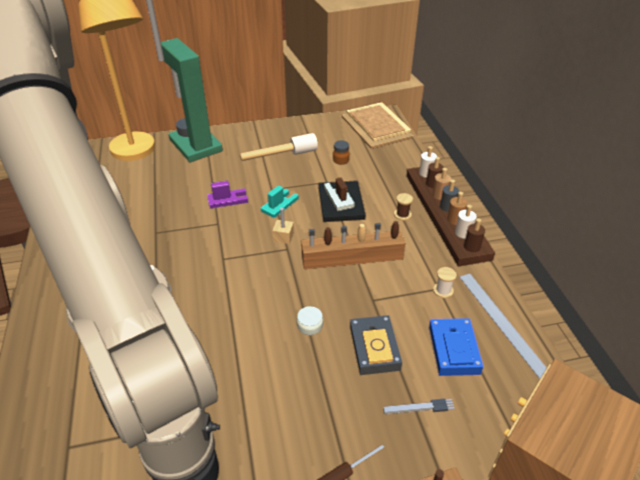

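Top view (the robot is at the bottom, +x is up and +y is left): stamp on the slab at about (239,216), with its prongs to the left. The pin block is at (277,287), the rack at (322,225) and the dark bed at (433,237), with its hole to the left. I'll zoom in for accurate pixels.

Run:
```python
import cv2,numpy as np
im=cv2.imread('pics/top0.png')
f=lambda a,b,c,d,s:cv2.resize(im[c:d,a:b],None,fx=s,fy=s,interpolation=cv2.INTER_CUBIC)
A=f(200,300,185,305,5);B=f(400,465,210,262,4.615)
C=np.zeros((600,800,3),np.uint8);C[:,:500]=A;B=B[:600,:300];C[:B.shape[0],500:500+B.shape[1]]=B
D=f(305,340,170,280,3);C[260:260+D.shape[0],600:600+D.shape[1]]=D
cv2.imwrite('pics/z0.png',C)
```

```text
(no output)
```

View pics/z0.png

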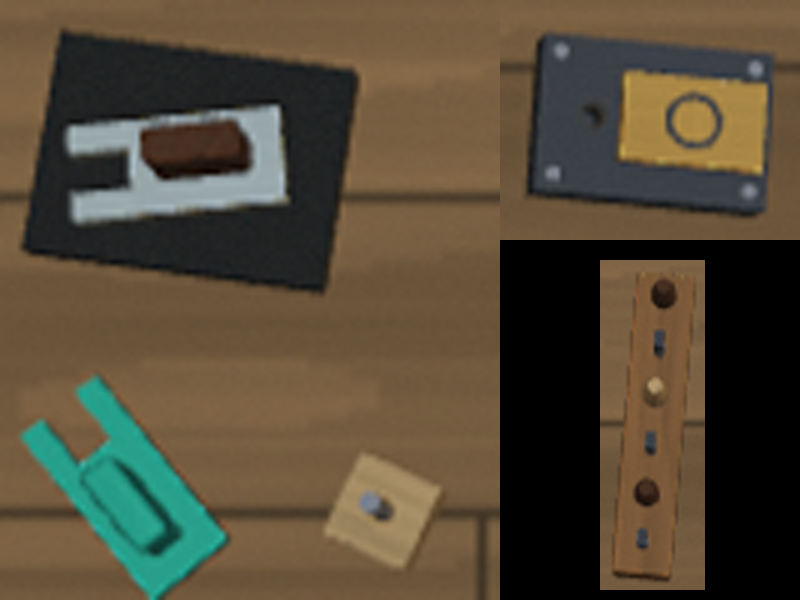

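The zoom shows the stamp plate corners, the bed and die corners, and the block with the pin top at about (371,500). I'll fit the poses to these.

```bash
cat >> h.py <<'E'
def fit2(obj,w):
    a=np.array(obj,float);b=np.array(w)[:,:2];a0=a-a.mean(0);b0=b-b.mean(0)
    th=np.arctan2((a0[:,0]*b0[:,1]-a0[:,1]*b0[:,0]).sum(),(a0*b0).sum());c,s=np.cos(th),np.sin(th)
    t=b.mean(0)-np.array([[c,-s],[s,c]])@a.mean(0);res=a@np.array([[c,s],[-s,c]])+t-b
    return t.round(4),round(th,4),(np.abs(res).max()*1000).round(1)
E
python3 - <<'E'
from h import *
A=lambda L:[((x+.5)/5+199.5,(y+.5)/5+184.5) for x,y in L]
s=4.615;B=lambda L:[((x-500+.5)/s+399.5,(y+.5)/s+209.5) for x,y in L]
D=lambda L:[((x-600+.5)/3+304.5,(y-260+.5)/3+169.5) for x,y in L]
print('stamp',fit2([(.025,-.04),(-.025,-.04),(.025,.071),(-.025,.071)],px2w('top0',A([(280,105),(288,200),(66,127),(73,223)]),.035)))
print('bed',fit2([(.045,.065),(.045,-.065),(-.045,-.065),(-.045,.065)],px2w('top0',B([(541,36),(773,57),(765,213),(528,193)]),.03)))
print('die',fit2([(.025,.02),(.025,-.06),(-.025,-.06),(-.025,.02)],px2w('top0',B([(623,71),(768,84),(763,174),(618,160)]),.04)))
print('hole',px2w('top0',B([(593,112)]),.03))
h=.0225;print('block',fit2([(h,h),(h,-h),(-h,-h),(-h,h)],px2w('top0',A([(362,453),(442,488),(405,570),(324,533)]),.04)))
print('pintop',px2w('top0',A([(371,500)]),.1))
print('rack',px2w('top0',D([(637,272),(695,275),(672,578),(613,573)]),.04))
print('tealgrip', px2w('top0',A([(90,460),(165,550),(228,540),(95,378)]),.05))
print('jar',px2w('top0',[(398,285),(157,196),(271,157),(384,156)],.05))
E
```

```text
stamp (array([0.6039, 0.2232]), np.float64(0.1068), np.float64(0.7))
bed (array([ 0.5524, -0.2745]), np.float64(-0.0921), np.float64(1.5))
die (array([ 0.5538, -0.2755]), np.float64(-0.0935), np.float64(0.6))
hole [[ 0.55939355 -0.24181173  0.03      ]]
block (array([0.4214, 0.1276]), np.float64(-0.4186), np.float64(0.3))
pintop [[0.42254634 0.12756212 0.1       ]]
rack [[ 0.71831879  0.02524843  0.04      ]
 [ 0.71557292 -0.02557065  0.04      ]
 [ 0.44971921 -0.00532402  0.04      ]
 [ 0.45393989  0.04472211  0.04      ]]
tealgrip [[0.44629323 0.27516232 0.05      ]
 [0.40107101 0.2358759  0.05      ]
 [0.40609515 0.20435325 0.05      ]
 [0.48797923 0.2740881  0.05      ]]
jar [[ 0.42540395 -0.17957118  0.05      ]
 [ 0.65552927  0.43987581  0.05      ]
 [ 0.76065667  0.14592997  0.05      ]
 [ 0.76318974 -0.15050031  0.05      ]]
```

Call:
carry_out(moves=[[0.332,-0.2365,0,-1.198,0.05],[0.332,-0.2365,0,-1.198,0.05],[0.332,-0.2365,0,-1.198,0.05],[0.332,-0.2365,0,-1.198,0.05],[0.332,-0.2365,0,-1.198,0.05],[0.332,-0.2365,0,-1.198,0.05],[0.332,-0.2365,0,-1.198,0.05],[0.332,-0.2365,0,-1.198,0.05]], force=40)

```text
clock: 0.9
tcp_pos: [0.4362, -0.334, 0.4046]
orientation: [-2.316, -2.123, 0.0]
contact_force: [0.5, -0.8, -0.5]
grip_width: 0.05
gripper_force: 0.0
```

```bash
cat >> h.py <<'E'
def go(x,y,z,phi=None,pos=None):
    o,p,M=state()
    if pos is not None:p=np.array(pos)
    d=M.T@(np.array([x,y,z])-p);f=np.arctan2(M[1,0],M[0,0])
    print('d',d.round(4),'roll',None if phi is None else round(f-phi,4),'phi',f.round(4),'p',p.round(4),'tilt',M[:,2].round(4),'F',np.round(o['contact_force'],1),'w',round(o['grip_width'],4),'t',o['clock'])
E
python3 - <<'E'
from h import *
shot('wrist','w0')
print(w2px('w0',[[.5568,-.2403,.03],[.5535,-.2752,.04]]), r.calibration('wrist'))
go(.48,-.08,.405,1.478); go(.4218,.1276,.405,1.478)
E
```

```text
[[467.75875876  75.70954518]
 [467.35902079 123.84241355]] {'fx': 422.9870448065356, 'fy': 422.9870448065356, 'cx': 320.1462565868694, 'cy': 243.94529384765198, 'rvec': array([-2.86013475,  0.09970577,  0.0084425 ]), 'tvec': array([-0.46496231, -0.31726469,  0.29676571])}
d [0.2479 0.0211 0.0012] roll 0.0246 phi 1.5026 p [ 0.442  -0.3258  0.405 ] tilt [ 0.0039  0.0043 -1.    ] F [4.3 5.8 0.9] w 0.05 t 0.95
d [ 0.451  -0.0511  0.0019] roll 0.0246 phi 1.5026 p [ 0.442  -0.3258  0.405 ] tilt [ 0.0039  0.0043 -1.    ] F [4.3 5.8 0.9] w 0.05 t 0.95
```

View pics/w0.png

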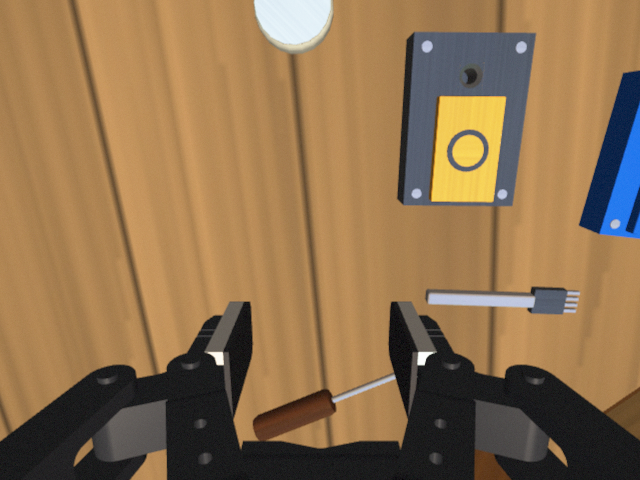

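The wrist view shows the bed hole at (471,76), which fits the prediction of (468,76). Next I go to the pin.

Call:
carry_out(moves=[[0.04,0,0,0,0.05],[0.09,0,0,0,0.05],[0.14,0,0,0,0.05],[0.19,0,0,0,0.05],[0.24,-0.001,0,0,0.05],[0.29,-0.002,0,0,0.05],[0.335,-0.003,0,0,0.05],[0.361,-0.0035,0,0,0.05]])

```text
clock: 1.75
tcp_pos: [0.4651, 0.0276, 0.4048]
orientation: [-2.318, -2.12, -0.001]
contact_force: [0.9, 0.0, 0.4]
grip_width: 0.05
gripper_force: 0.0
```

Run:
```python
from h import *
go(.4218,.1276,.405,1.478)
shot('wrist','w1')
print(w2px('w1',[[.4218,.1276,.04],[.4218,.1276,.1]]))
```

```text
d [ 0.0957 -0.052  -0.0001] roll 0.0033 phi 1.4813 p [0.4651 0.0276 0.4048] tilt [ 4.e-04  9.e-04 -1.e+00] F [0.9 0.  0.4] w 0.05 t 1.75
[[249.78443776  86.79358949]
 [234.0276183   79.16150454]]
```

View pics/w1.png

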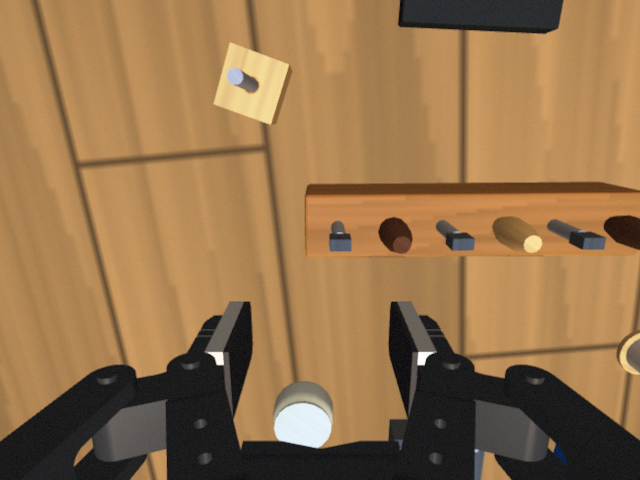

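The wrist view shows the pin top at (236,76), within 2 mm of the estimate. I'll move above it, partly lowered.

Call:
carry_out(moves=[[0.04,-0.024,0,0,0.05],[0.075,-0.045,0.01,0,0.05],[0.094,-0.056,0.04,0,0.05],[0.094,-0.056,0.075,0,0.05],[0.094,-0.056,0.1,0,0.05],[0.094,-0.056,0.1,0,0.05],[0.094,-0.056,0.1,0,0.05],[0.094,-0.056,0.1,0,0.05]])

```text
clock: 2.6
tcp_pos: [0.4192, 0.1228, 0.306]
orientation: [2.322, 2.114, 0.003]
contact_force: [0.1, -0.9, 0.4]
grip_width: 0.0497
gripper_force: 0.0
```

Run:
```python
from h import *
go(.423,.129,.240,1.478)
```

```text
d [0.0065 0.0031 0.066 ] roll -0.0011 phi 1.4769 p [0.4192 0.1228 0.306 ] tilt [ 2.e-03  5.e-04 -1.e+00] F [ 0.1 -0.9  0.4] w 0.0497 t 2.6
```

Call:
carry_out(moves=[[0.0065,0.003,0.01,0,0.05],[0.0065,0.003,0.04,0,0.05],[0.0065,0.003,0.066,0,0.05],[0.0065,0.003,0.066,0,0.05],[0.0065,0.003,0.066,0,0.0],[0.0065,0.003,0.066,0,0.0],[0.0065,0.003,0.066,0,0.0],[0.0065,0.003,0.066,0,0.0]], force=50)

```text
clock: 3.4
tcp_pos: [0.4228, 0.1293, 0.2402]
orientation: [2.322, 2.114, 0.004]
contact_force: [-1.1, -0.5, 7.4]
grip_width: 0.0086
gripper_force: 48.8
```

Run:
```python
from h import *
go(.423,.129,.405,1.478); print(r.get_obs()['gripper_force'])
```

```text
d [-1.000e-04  7.000e-04 -1.648e-01] roll -0.0006 phi 1.4774 p [0.4228 0.1293 0.2402] tilt [ 2.8e-03  5.0e-04 -1.0e+00] F [-1.1 -0.5  7.4] w 0.0086 t 3.4
48.760626912117004
```

Call:
carry_out(moves=[[0,0,-0.01,0,0],[0,0,-0.03,0,0],[0,0,-0.06,0,0],[0,0,-0.09,0,0],[0,0,-0.12,0,0],[0,0,-0.145,0,0],[0,0,-0.16,0,0],[0,0,-0.165,0,0]])

```text
clock: 4.2
tcp_pos: [0.4221, 0.1294, 0.4062]
orientation: [2.321, 2.114, 0.005]
contact_force: [0.6, -0.2, -1.0]
grip_width: 0.0086
gripper_force: 48.9
```

Run:
```python
from h import *
go(.51,-.14,.405,1.478);go(.5568,-.2403,.405,1.478)
```

```text
d [-0.26    0.1125  0.0014] roll -0.0002 phi 1.4778 p [0.4221 0.1294 0.4062] tilt [ 4.e-03  5.e-04 -1.e+00] F [ 0.6 -0.2 -1. ] w 0.0086 t 4.2
d [-0.3556  0.1684  0.0015] roll -0.0002 phi 1.4778 p [0.4221 0.1294 0.4062] tilt [ 4.e-03  5.e-04 -1.e+00] F [ 0.6 -0.2 -1. ] w 0.0086 t 4.2
```

Call:
carry_out(moves=[[-0.018,0.0085,0,0,0],[-0.054,0.0255,0,0,0],[-0.095,0.045,0,0,0],[-0.136,0.0645,0,0,0],[-0.177,0.084,0,0,0],[-0.217,0.103,0,0,0],[-0.253,0.12,0,0,0],[-0.28,0.1325,0,0,0]])

```text
clock: 5.0
tcp_pos: [0.528, -0.165, 0.4031]
orientation: [-2.324, -2.113, 0.001]
contact_force: [-0.6, 0.8, -0.8]
grip_width: 0.0085
gripper_force: 48.9
```

Run:
```python
from h import *
go(.5568,-.2403,.405,1.478)
```

```text
d [-0.0722  0.0358 -0.0019] roll -0.0025 phi 1.4755 p [ 0.528  -0.165   0.4031] tilt [-0.001 -0.    -1.   ] F [-0.6  0.8 -0.8] w 0.0085 t 5.0
```

Call:
carry_out(moves=[[-0.03,0.015,0,0,0],[-0.06,0.03,0.01,0,0],[-0.072,0.036,0.04,0,0],[-0.072,0.036,0.075,0,0],[-0.072,0.036,0.105,0,0],[-0.072,0.036,0.12,0,0],[-0.072,0.036,0.12,0,0],[-0.072,0.036,0.12,0,0]])

```text
clock: 5.8
tcp_pos: [0.5576, -0.237, 0.2846]
orientation: [2.321, 2.116, 0.001]
contact_force: [0.8, 0.4, -0.3]
grip_width: 0.0083
gripper_force: 49.0
```

Run:
```python
from h import *
go(.5568,-.2403,.27,1.478)
o,p,M=state()
im=shot('wrist','w2')
print(w2px('w2',[[.5568,-.2403,.03],p+M@np.array([0,0,.225]),p+M@np.array([0,0,.155])]))
cv2.imwrite('pics/w2.png',im[:,:,::-1])
```

```text
d [-0.0034 -0.0005  0.0146] roll 0.0001 phi 1.4781 p [ 0.5576 -0.237   0.2846] tilt [ 9.e-04 -1.e-04 -1.e+00] F [ 0.8  0.4 -0.3] w 0.0083 t 5.8
[[318.85366013 260.05066867]
 [320.1148562  272.74338121]
 [320.15110648 346.24785141]]
```

View pics/w2.png

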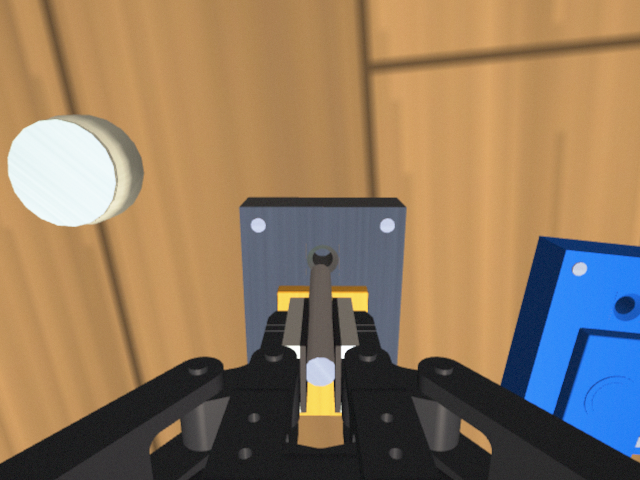

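The wrist view shows the pin foot at about (320,270), with the hole just behind it at about (322,258). I'll measure the hole more finely.

Run:
```python
from h import *
g=cv2.imread('pics/w2.png',0)
print(g[240:270:2,302:344:2])
print('corn',fit2([(.045,.065),(-.045,.065)],px2w('w2',[(405,207),(241,207)],.03)),px2w('w2',[(322.5,258)],.03))
```

```text
[[ 98  99 100 103 100  99  98 102 101 101 103 101 103 100 102  99 100 100
  101 103 104]
 [102 100  99  99 105  98  98 100 100 101 102 100 104 101 101 101 103 102
  102 102 101]
 [100 100 108 103 102  99  98 103 100  99 103 103 101 104 102 100 100 101
  102 101 101]
 [100 100 105 102 104 100  98 101  99  99  99  99 100 100 100 102  98  98
  101 104 100]
 [ 99 101 106 100 102 101  98  97  95  99 100 101  95  97  99  98 103 101
  103 103 101]
 [ 97 103 102 102 105 101 100  99 101 100 100 101 103  97  96  95  97 101
  104 105 103]
 [ 99 101 106  98 103 102  86 102 102 102 103 101 104 102  74  96  91  95
  100 106 102]
 [100 102 106 100 101  93  45  68  98 100 100 103  98  63  39  83  89  92
  100 103 106]
 [ 99 101 106  97 101  83  47  48  49  59  59  57  45  46  38  62  89  89
  100 105 103]
 [102 104 101  94  98  74  43  47  48  46  44  40  46  44  40  53  86  90
   98 102 105]
 [101 104  99  95  96  82  44  46  49  44  45  48  46  39  40  61  86  84
   96 105 103]
 [101 101  97  91  94  92  46  43  54  44  45  46  43  43  39  80  83  86
  100 105 104]
 [101 102 100  96  98  97  77  64  77  82  79  61  49  43  60  81  82  88
  104 102 104]
 [102  99 102  96  96  92  88  95  92  95  95  95  75  73  83  82  81  91
  104 104 105]
 [101 105 102 101  99  88  87  92  95  93  94  94  95  89  87  80  82  99
  106 104 102]]
corn (array([ 0.5558, -0.2753]), np.float64(-0.0938), np.float64(0.9)) [[ 0.55893457 -0.23929301  0.03      ]]
```

Call:
carry_out(moves=[[-0.0026,0.0014,0.01,0,0],[-0.0026,0.0014,0.02,0,0],[-0.0026,0.0014,0.024,0,0],[-0.0026,0.0014,0.026,0,0],[-0.0026,0.0014,0.029,0,0],[-0.0026,0.0014,0.032,0,0],[-0.0026,0.0014,0.035,0,0],[-0.0026,0.0014,0.035,0,0]])

```text
clock: 6.65
tcp_pos: [0.5582, -0.2398, 0.2483]
orientation: [-2.322, -2.116, 0.0]
contact_force: [-0.6, 0.0, -0.3]
grip_width: 0.0085
gripper_force: 48.9
```

Run:
```python
from h import *
go(.559,-.2397,.23,1.478);print(r.get_obs()['moment'],r.get_obs()['grip_width'])
```

```text
d [0.0002 0.0008 0.0183] roll -0.0002 phi 1.4778 p [ 0.5582 -0.2398  0.2483] tilt [-3.e-04  1.e-04 -1.e+00] F [-0.6  0.  -0.3] w 0.0085 t 6.65
[-0.04263923 -0.03777318 -0.00450367] 0.008456298440443577
```

The foot is about 7 mm inside the hole with no force on it. I'll keep lowering.

Call:
carry_out(moves=[[0,0.0003,0.003,0,0],[0,0.0003,0.006,0,0],[0,0.0003,0.009,0,0],[0,0.0003,0.012,0,0],[0,0.0003,0.0145,0,0],[0,0.0003,0.0165,0,0],[0,0.0003,0.018,0,0],[0,0.0003,0.018,0,0]])

```text
clock: 7.45
tcp_pos: [0.5586, -0.2398, 0.2306]
orientation: [-2.322, -2.116, -0.0]
contact_force: [-0.0, -0.3, -0.2]
grip_width: 0.0082
gripper_force: 49.0
```

Run:
```python
from h import *
go(.559,-.2397,.23,1.478)
```

```text
d [0.0002 0.0004 0.0006] roll -0.0001 phi 1.4779 p [ 0.5586 -0.2398  0.2306] tilt [ 0.  0. -1.] F [-0.  -0.3 -0.2] w 0.0082 t 7.45
```

Call:
carry_out(moves=[[0,0,0.001,0,0],[0,0,0.001,0,0.05],[0,0,0.001,0,0.05],[0,0,0.001,0,0.05],[0,0,0.001,0,0.05],[0,0,-0.01,0,0.05],[0,0,-0.035,0,0.05],[0,0,-0.07,0,0.05]])

```text
clock: 8.25
tcp_pos: [0.5579, -0.2397, 0.3007]
orientation: [-2.32, -2.114, 0.002]
contact_force: [0.0, 0.3, -0.5]
grip_width: 0.0502
gripper_force: 0.0
```

Call:
carry_out(moves=[[0,0,-0.04,0,0.06],[0,0,-0.08,0,0.06],[0,0,-0.1,0,0.06],[0.02,0,-0.105,0,0.06],[0.06,0,-0.105,0,0.06],[0.1,0,-0.105,0,0.06],[0.13,0,-0.105,0,0.06],[0.13,0,-0.105,0,0.06]])

```text
clock: 9.05
tcp_pos: [0.5709, -0.1045, 0.4071]
orientation: [-2.313, -2.125, -0.004]
contact_force: [0.5, -0.0, 0.5]
grip_width: 0.0603
gripper_force: 0.0
```

Run:
```python
from h import *
shot('top','top1');shot('side','side1')
go(.604,.223,.405,1.678)
# seated pin prediction
P=[[.559,-.2397,.09],[.559,-.2397,.03]]
print(w2px('top1',P),w2px('side1',P))
a=cv2.imread('pics/top1.png')[205:265,395:475];b=cv2.imread('pics/side1.png')[290:380,325:425]
C=np.zeros((480,800,3),np.uint8);a=cv2.resize(a,None,fx=5,fy=5);b=cv2.resize(b,None,fx=4,fy=4)
C[:300,:400]=a;C[:360,400:]=b;cv2.imwrite('pics/z1.png',C)
```

```text
d [0.3344 0.0029 0.0013] roll -0.1984 phi 1.4796 p [ 0.5706 -0.1098  0.4065] tilt [ 7.e-04 -5.e-04 -1.e+00] F [ 0.5 -1.2 -0.4] w 0.0601 t 9.15
[[423.32119723 229.84774663]
 [418.95003707 234.02629751]] [[374.03857416 308.46945971]
 [372.27622656 325.99464657]]
```

View pics/z1.png

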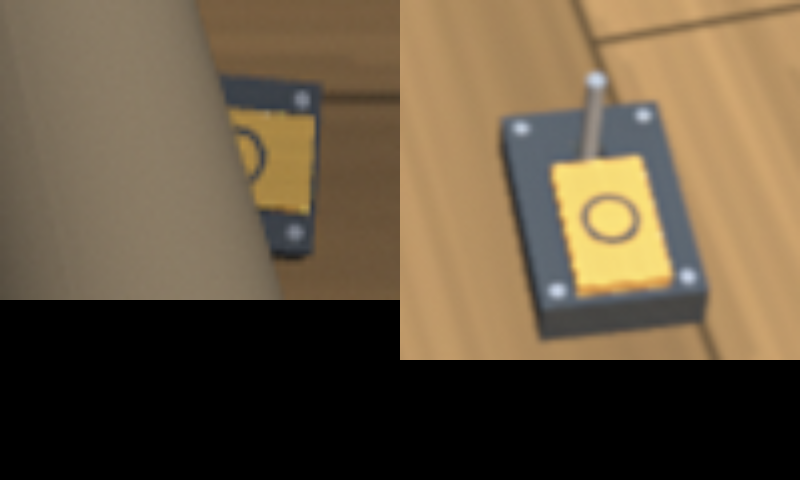

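Side view: the pin stands in the bed with its top at (373.8,309.2); predicted for seated is (374.0,308.5). It is seated, so on to the stamp.

Call:
carry_out(moves=[[0.025,0,0,-0.03,0.06],[0.07,0,0,-0.07,0.06],[0.115,0,0,-0.11,0.06],[0.16,0.001,0,-0.15,0.06],[0.2,0.002,0,-0.18,0.06],[0.225,0.002,0,-0.2,0.06],[0.23,0.002,0,-0.2,0.06],[0.23,0.002,0,-0.2,0.06]])

```text
clock: 9.95
tcp_pos: [0.5943, 0.1177, 0.4057]
orientation: [2.1, 2.336, -0.001]
contact_force: [-0.2, -0.3, -0.4]
grip_width: 0.0597
gripper_force: 0.0
```

Run:
```python
from h import *
shot('wrist','w3')
go(.604,.223,.405,1.678)
c,s=np.cos(.1068),np.sin(.1068)
print(w2px('w3',[[.6039+c*x-s*y,.2232+s*x+c*y,.035] for x,y in [(.025,-.04),(-.025,-.04),(.025,.071),(-.025,.071)]]).round(1))
im=cv2.imread('pics/w3.png')[0:240,160:480];cv2.imwrite('pics/z3.png',cv2.resize(im,None,fx=2.5,fy=2.5,interpolation=cv2.INTER_CUBIC))
```

```text
d [0.105  0.0206 0.0004] roll -0.0028 phi 1.6752 p [0.5945 0.1164 0.4056] tilt [-2.0e-04 -1.3e-03 -1.0e+00] F [-0.6 -1.5 -0.3] w 0.0598 t 10.0
[[378.9 130. ]
 [314.5 130.1]
 [384.9 -33.6]
 [313.7 -33.5]]
```

View pics/z3.png

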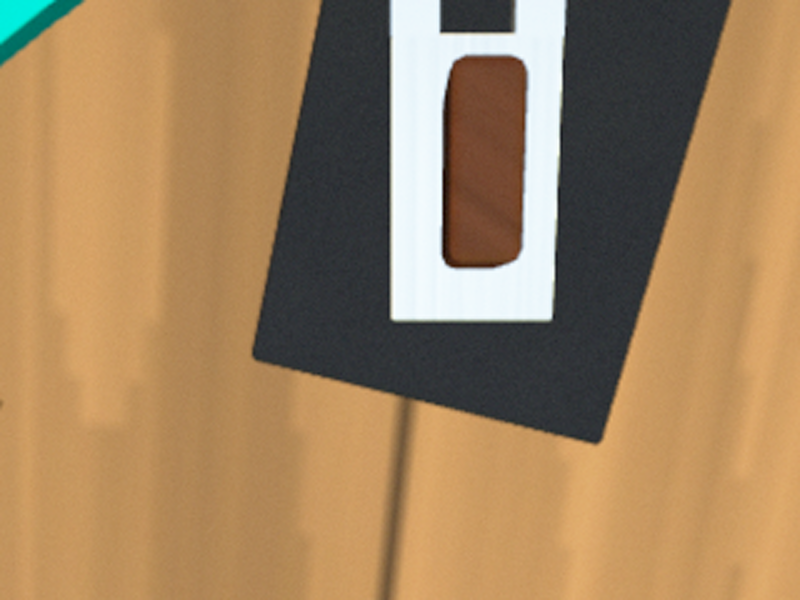

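The stamp corners at (381,128) and (316,128) put it about 1.5 mm further on in x and y, with the angle confirmed. I'll approach it.

Call:
carry_out(moves=[[0.035,0.008,0,0,0.06],[0.075,0.016,0.01,0,0.06],[0.1,0.021,0.035,0,0.06],[0.1064,0.0223,0.07,0,0.06],[0.1064,0.0223,0.1,0,0.06],[0.1064,0.0223,0.115,0,0.06],[0.1064,0.0223,0.12,0,0.06],[0.1064,0.0223,0.12,0,0.06]])

```text
clock: 10.8
tcp_pos: [0.6055, 0.2252, 0.2859]
orientation: [2.102, 2.334, -0.001]
contact_force: [-0.1, -0.5, 0.8]
grip_width: 0.06
gripper_force: 0.0
```

Run:
```python
from h import *
go(.6056,.2245,.22,1.6776)
```

```text
d [-0.0006  0.      0.0659] roll -0.002 phi 1.6756 p [0.6055 0.2252 0.2859] tilt [ 2.e-04 -6.e-04 -1.e+00] F [-0.1 -0.5  0.8] w 0.06 t 10.8
```

Call:
carry_out(moves=[[0,0,0.02,0,0.06],[0,0,0.045,0,0.06],[0,0,0.06,0,0.06],[0,0,0.0655,0,0.06],[0,0,0.0655,0,0.01],[0,0,0.0655,0,0.01],[0,0,0.0655,0,0.01],[0,0,0.0655,0,0.01]], force=90)

```text
clock: 11.6
tcp_pos: [0.6053, 0.2269, 0.2216]
orientation: [2.099, 2.336, 0.003]
contact_force: [0.2, -0.5, 6.4]
grip_width: 0.019
gripper_force: 88.8
```

Run:
```python
from h import *
go(.6056,.2245,.405,1.6776);print(r.get_obs()['gripper_force'])
```

```text
d [-0.0023  0.0004 -0.1834] roll 0.0001 phi 1.6777 p [0.6053 0.2269 0.2216] tilt [ 2.2e-03  8.0e-04 -1.0e+00] F [ 0.2 -0.5  6.4] w 0.019 t 11.6
88.78661513328552
```

Call:
carry_out(moves=[[0,0,-0.008,0,0.01],[0,0,-0.03,0,0.01],[0,0,-0.065,0,0.01],[0,0,-0.1,0,0.01],[0,0,-0.135,0,0.01],[0,0,-0.165,0,0.01],[0,0,-0.18,0,0.01],[0,0,-0.183,0,0.01]])

```text
clock: 12.4
tcp_pos: [0.605, 0.2268, 0.405]
orientation: [2.099, 2.336, 0.004]
contact_force: [0.5, -0.3, -2.6]
grip_width: 0.0191
gripper_force: 88.2
```

Run:
```python
from h import *
go(.5537,-.2946,.405,1.4773);print(r.get_obs()['gripper_force'],r.get_obs()['moment'])
```

```text
d [-0.5129 -0.1066 -0.0006] roll 0.2004 phi 1.6777 p [0.605  0.2268 0.405 ] tilt [ 2.7e-03  9.0e-04 -1.0e+00] F [ 0.5 -0.3 -2.6] w 0.0191 t 12.4
88.21336269378662 [-0.03598263 -0.01072966  0.06078108]
```

Call:
carry_out(moves=[[-0.012,-0.0025,0,0.02,0.01],[-0.037,-0.0075,0,0.05,0.01],[-0.075,-0.0155,0,0.08,0.01],[-0.115,-0.024,0,0.11,0.01],[-0.155,-0.032,0,0.14,0.01],[-0.195,-0.0405,0,0.17,0.01],[-0.235,-0.049,0,0.19,0.01],[-0.275,-0.057,0,0.2,0.01]])

```text
clock: 13.2
tcp_pos: [0.576, -0.0559, 0.4009]
orientation: [-2.323, -2.111, 0.005]
contact_force: [0.4, -0.5, -2.9]
grip_width: 0.0187
gripper_force: 88.2
```

Run:
```python
from h import *
go(.5537,-.2946,.405,1.4773)
```

```text
d [-0.2398  0.0006 -0.004 ] roll -0.0021 phi 1.4752 p [ 0.576  -0.0559  0.4009] tilt [-4.2e-03 -3.0e-04 -1.0e+00] F [ 0.4 -0.5 -2.9] w 0.0187 t 13.2
```

Call:
carry_out(moves=[[-0.035,0,0,0,0.01],[-0.075,0,0,0,0.01],[-0.115,0,0,0,0.01],[-0.15,0,0,0,0.01],[-0.185,0,0,0,0.01],[-0.21,0,0,0,0.01],[-0.225,0,0,0,0.01],[-0.23,0,0,0,0.01]])

```text
clock: 14.0
tcp_pos: [0.5549, -0.2841, 0.4014]
orientation: [-2.324, -2.11, 0.003]
contact_force: [-0.1, 0.5, -2.5]
grip_width: 0.0193
gripper_force: 88.2
```

Call:
carry_out(moves=[[0,0,0.01,0,0.01],[0,0,0.03,0,0.01],[0,0,0.05,0,0.01],[0,0,0.062,0,0.01],[0,0,0.068,0,0.01],[0,0,0.07,0,0.01],[0,0,0.07,0,0.01],[0,0,0.07,0,0.01]])

```text
clock: 14.8
tcp_pos: [0.5565, -0.2819, 0.3341]
orientation: [2.321, 2.115, 0.001]
contact_force: [0.7, 0.2, -2.8]
grip_width: 0.0192
gripper_force: 88.2
```

Run:
```python
from h import *
shot('wrist','w4')
go(.5537,-.2946,.335,1.4773)
o,p,M=state()
c,s=np.cos(-.0935),np.sin(-.0935);hx=np.array([.5588,-.2398])
print('pin',w2px('w4',[[*hx,.09],[*hx,.03]]).round(1))
print('prong tips',w2px('w4',[p+M@np.array([y,x,.2016-z]) for x,y,z in [(.025,.071,.015),(.011,.071,.015),(-.011,.071,.015),(-.025,.071,.015),(.011,.04,.015),(-.011,.04,.015)]]).round(1))
im=cv2.imread('pics/w4.png')[150:390,160:480];cv2.imwrite('pics/z4.png',cv2.resize(im,None,fx=2.5,fy=2.5,interpolation=cv2.INTER_CUBIC))
```

```text
d [-0.0128 -0.0016 -0.0009] roll 0.0004 phi 1.4777 p [ 0.5565 -0.282   0.3341] tilt [ 1.5e-03 -7.0e-04 -1.0e+00] F [ 0.2 -0.8 -2.8] w 0.0187 t 14.85
pin [[316.  180.7]
 [316.7 167.8]]
prong tips [[390.5 121.7]
 [351.  121.8]
 [288.8 121.8]
 [249.3 121.9]
 [349.3 207.9]
 [290.6 208. ]]
```

View pics/z4.png

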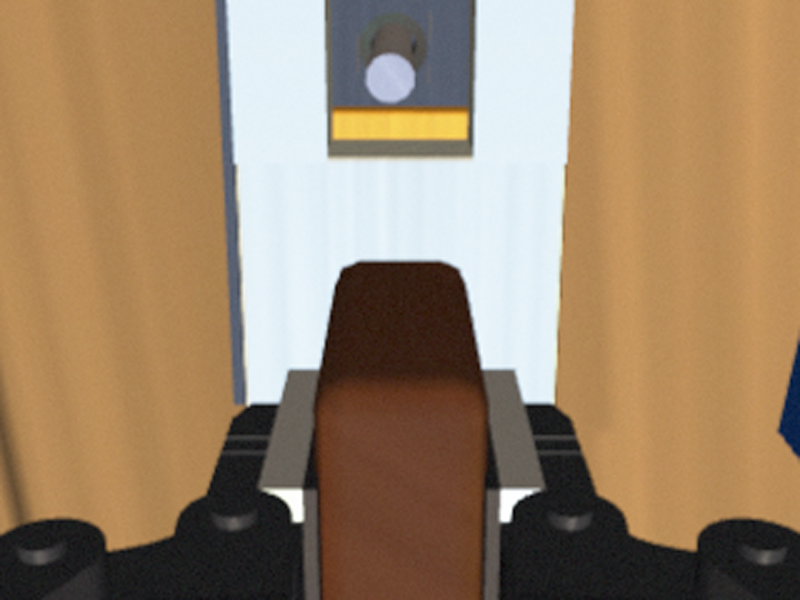

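The pin top is at (316,181), as predicted. The notch floor is at row 213 against 208, so the stamp sits about 1.8 mm back in the grasp. I'll align laterally first, then lower.

Call:
carry_out(moves=[[-0.006,-0.001,0,0,0.01],[-0.0109,-0.0016,0,0,0.01],[-0.0109,-0.0016,0.005,0,0.01],[-0.0109,-0.0016,0.015,0,0.01],[-0.0109,-0.0016,0.025,0,0.01],[-0.0109,-0.0016,0.033,0,0.01],[-0.0109,-0.0016,0.035,0,0.01],[-0.0109,-0.0016,0.035,0,0.01]])

```text
clock: 15.65
tcp_pos: [0.5535, -0.2924, 0.2975]
orientation: [-2.321, -2.115, 0.0]
contact_force: [-0.8, -0.4, -3.7]
grip_width: 0.0193
gripper_force: 88.2
```

Run:
```python
from h import *
go(.5539,-.2927,.2496,1.4773)
```

```text
d [-0.0002  0.0005  0.0479] roll 0.0008 phi 1.4781 p [ 0.5535 -0.2924  0.2975] tilt [-1.e-03  7.e-04 -1.e+00] F [-0.8 -0.4 -3.7] w 0.0193 t 15.65
```

Call:
carry_out(moves=[[0,0.0003,0.008,0,0.01],[0,0.0003,0.018,0,0.01],[0,0.0003,0.028,0,0.01],[0,0.0003,0.036,0,0.01],[0,0.0003,0.042,0,0.01],[0,0.0003,0.045,0,0.01],[0,0.0003,0.047,0,0.01],[0,0.0003,0.047,0,0.01]])

```text
clock: 16.45
tcp_pos: [0.5539, -0.2927, 0.2511]
orientation: [-2.322, -2.116, -0.0]
contact_force: [-0.7, -0.5, -2.9]
grip_width: 0.0187
gripper_force: 88.2
```

Run:
```python
from h import *
import time
go(.5539,-.2927,.2496,1.4773)
shot('wrist','w5');shot('side','side5')
go(.5539,-.2927,.2496,1.4773)
o,p,M=state();hx=np.array([.5588,-.2398])
print('pin',w2px('w5',[[*hx,.09]]).round(1),'notch',w2px('w5',[p+M@np.array([.04-.0018,x,.2016-.015]) for x in(.011,-.011)]).round(1))
C=np.zeros((480,800,3),np.uint8)
C[:,:400]=cv2.resize(cv2.imread('pics/w5.png')[50:290,220:420],None,fx=2,fy=2)
C[:400,400:]=cv2.resize(cv2.imread('pics/side5.png')[280:380,325:425],None,fx=4,fy=4)
cv2.imwrite('pics/z5.png',C)
```

```text
d [-0.      0.      0.0015] roll 0.0005 phi 1.4778 p [ 0.5539 -0.2927  0.2511] tilt [-0.  0. -1.] F [-0.7 -0.5 -2.9] w 0.0187 t 16.45
d [ 0.     -0.0001  0.0019] roll 0.0005 phi 1.4778 p [ 0.554  -0.2927  0.2515] tilt [ 6.e-04 -3.e-04 -1.e+00] F [-0.2 -0.3 -3.3] w 0.019 t 16.55
pin [[319.9 182.2]] notch [[350.  212.8]
 [291.3 212.8]]
```

View pics/z5.png

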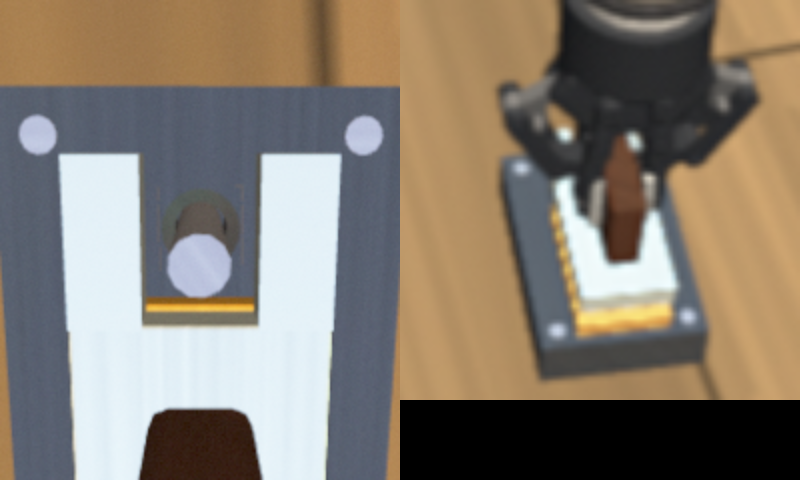

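The pin is centred between the prongs (column 319.5 against 320.5), and the stamp is parallel to the die and clear of the bed. I'll make a small height trim and let it settle.

Call:
carry_out(moves=[[0,0,0.001,0,0.01],[0,0,0.0017,0,0.01],[0,0,0.0017,0,0.01],[0,0,0.0017,0,0.01],[0,0,0.0017,0,0.01],[0,0,0.0017,0,0.01],[0,0,0.0017,0,0.01],[0,0,0.0017,0,0.01]])

```text
clock: 17.35
tcp_pos: [0.5538, -0.2927, 0.2495]
orientation: [2.322, 2.116, -0.0]
contact_force: [0.3, -0.0, -2.5]
grip_width: 0.019
gripper_force: 88.2
```

Run:
```python
from h import *
go(.5539,-.2927,.2496,1.4773)
o,p,M=state()
if abs(p[2]-.2496)<.0012 and abs(np.array(o['qvel'])).max()<.05: print('handed',r.hand_in())
```

```text
d [ 0.      0.0001 -0.0001] roll 0.0004 phi 1.4777 p [ 0.5538 -0.2927  0.2495] tilt [-0. -0. -1.] F [ 0.3 -0.  -2.5] w 0.019 t 17.35
the job is handed in; nothing more can be done
handed None
```

Job handed in at 17.4 s: the guide pin is seated in the die bed and released, and the stamp is held level about 8 mm above the brass die, in line with it, with the pin between the prongs.

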